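Back off the ratchet of the empty frame clamp

TASK

On the framing table of this calligraphy stall stand two ratchet clamps for picture frames. Open up the empty one for the next frame: flip its weighted pawl back off the ratchet wheel so that it stays off, then turn the knob back one step, counter-clockwise, until it meets its open stop, and let go with the pawl still flipped back. Keep your hands off the clamp that has a frame in it.

Things in the scene. Friction and masses are not known exactly. Their poses are not given: they have to be found in the camera images.
- empty_clamp: The EMPTY clamp (no frame on its bed), aluminium, base 100 mm wide, fixed to the table. Origin on the table under its knob's axis; x axis along the bed, away from the pawl; z up. The sliding jaw (41 mm high) and end fence (40 mm) lie along +x, the pawl along -x. Round the knob's axis a steel ratchet wheel, 47 mm radius, 8 saw teeth on its upper face, tips 38 mm above the table.
- empty_knob_grip (a point): Grip of the empty clamp's knob; the point is on its upright axis, 85 mm above the table. An upright black bar 58 mm long, 16 mm wide, 42 mm high, top 100 mm and underside 58 mm above the table: take it across its 16 mm from above. The point's x axis runs along the bar's length, z up, and turns with the knob.
- empty_knob (a joint): Angle of that knob in rad: 0 = jaw fully open, a hard stop; grows as it is turned clockwise seen from above (clamping; the jaw moves 30 mm per rad). Starts between 0.72 and 1.3. Stays where it is left (friction 0.06 N m). Teeth are 0.785 rad apart: with the pawl down it cannot go back below about 0.62.
- empty_pawl_ball (a point): Centre of the 26 mm steel ball on the empty clamp's pawl lever. Level hinge pin 40 mm above the table, 115 mm from the knob's axis, square to the line to it; the ball is 60 mm from the pin on an 8 mm stick. Pawl down: ball 94 mm from the knob's axis, 96 mm above the table, leaning to the knob. Flipped back: 161 mm and 79 mm, leaning away. Push the ball straight away from the knob.
- empty_pawl (a joint): Angle of that pawl in rad: 0 to about 0.13 = its arm lies on the wheel, 1.22 = flipped right back to its stop. No spring: the weight of the ball holds it at either end; past about 0.6 it falls back and stays there by itself. Takes less than 1 N at the ball.
- full_clamp: The OTHER clamp, alike but with a dark wooden picture frame (123 x 170 mm, red mount) lying in it between jaw and fence. Origin on the table under its knob's axis; x axis along its bed to the frame; its pawl ball stands 94 mm from its axis towards -x. Not to be touched.

How it is judged:
On the way, in this order (a step that is already met when the one before it is completed fails the run):
1. the pawl of the empty clamp is flipped back off the wheel (past 0.9 rad) while the knob has not yet been turned back (value of joint empty_pawl above 0.9 rad and value of joint empty_knob above 0.5 rad), for 0.2 s.
2. the knob of the empty clamp is turned back to its open stop (within 0.2 rad) (value of joint empty_knob below 0.2 rad), for 0.2 s.
At the end, for the whole second after the job is handed in: The knob of the empty clamp is at its open stop (within 0.2 rad, about 11 degrees) and its pawl rests flipped back off the wheel (beyond 0.9 rad) (value of joint empty_knob below 0.2 rad and value of joint empty_pawl above 0.9 rad); the robot touches nothing.
It fails at once if the robot touches the clamp that holds the frame (more than 2 N) (contact force between full_clamp and the fingers above 2 N or contact force between full_clamp and the arm above 2 N).
It also fails if it takes over 51 s, if anything falls off the work surface, if the arm or the gripper's body presses on something with over 40 N, if the wrist force passes 120 N, or if a joint passes its speed limit or range.

ROBOT

A 6-joint arm with a two-finger parallel gripper is mounted at the origin on the work surface. World frame = base frame: x ahead of the robot, y to its left, z up, the work surface at z = 0. Lengths are in m, angles in rad, forces in N, time in s.
With the tool pointing down it reaches from about 0.275 to 0.75 m from the base axis. Payload 10.2 kg.
Tool frame: the origin (TCP) lies at the very end of the fingers, on their centre line; the grasp point (between the pads) lies 19 mm behind it (env.grip_point_offset is the distance from the TCP to the grasp point, in m); z points along the fingers, y is the line along which they close (so a half turn about z gives the same grasp; the last joint's range is limited). The gripper opens to 88 mm and grips with 3 to 60 N. Pads are 18 mm wide; open, the fingers measure 123 mm over their backs; the gripper's body (75 mm by 187 mm) begins 45 mm behind the grasp point.
Start: joints at [-1.326, 0.313, 1.498, -0, 1.331, -0.223], TCP at [0.237, -0.469, 0.239] pointing down, gripper open.
Joint ranges: [-2.94, 2.94], [-0.97, 2.17], [0.19, 2.56], [-1.23, 4.37], [0.02, 3.11], [-2.88, 2.88]. Speed limits (rad/s): [2.39, 2.39, 3.01, 3.14, 3.14, 3.14].

INTERFACE

Orientations are given as a unit quaternion [w, x, y, z].
In Python, from workcell import env gives the robot as it stands.
- The arm moves only by the tool apply_moves, never from a script. Its argument "deltas" is a list of rows, each an object of numbers: "tx", "ty", "tz": the shift along the tool's x, y, z in units of 30 mm (1.0 is 30 mm); "wx", "wy", "wz": the turn, a rotation vector about the tool's x, y, z in units of 5 degrees (1.0 is 5 degrees). In form: [{"tx": .., "ty": .., "tz": .., "wx": .., "wy": .., "wz": ..}, ...]. A call has 1 to 5 rows; each row is the pose to reach, as a shift and turn from the pose commanded when the call began, along the tool's axes at that moment; what a row does not reach only later rows make up. A row lasts 1/12 s, in which the tool goes at most 41.7 mm and 7.16 degrees, less where a joint would pass 70% of its speed; a pose out of reach is approached as far as the arm can. A call with a gripper value outside its range is refused whole. "hand" is the opening, from 0 (shut) to 1 (fully open), set as the call begins (left out, the last holds). The fingers move at their own pace and stop on an object; the grip force is fixed at half the most. Time passes only in rows, so rows that repeat a pose let the fingers close. It gives the time, the measured TCP pose, the force, the opening and the grip force at its end, in the units of the state.
- env.get_state(): the state, without advancing time (a new reading comes with each control period).
- env.grab_frame(name): name is "side" or "top"; returns a dict with "img" (420x560x3 uint8, blue, green, red), "range_z" (420x560 float32, m along the optical axis (not along the pixel's ray), 0 where there is no reading), "fx", "fy", "cx", "cy" (pixels), "R" (3x3) and "t" (3): a world point X has camera coordinates R X + t. Camera axes: x right, y down, z forward; pixel columns grow to the right and rows downward; lengths in m; the calibration is good to about 2 mm. A picture is of the moment at which its call begins.
- env.job_done(): hands the job in; it is judged then, once.
The state is a dict: "t": time; "joints": joint angles; "joint_velocities": joint speeds; "tau": joint torques, N m; "ee_pos": TCP position; "ee_rot": TCP orientation; "wrist_force": force on the tool from outside, world axes, zero at the start; "moment": the same for the moment, N m; "width": finger opening in m; "gripper_force": force on a finger pad.
Only numpy, scipy, OpenCV 4.12 (cv2) and the standard library are available. Lean on these libraries where they do the work, as an engineer would, in place of code of your own. Each camera call takes 0.05 s, during which the arm holds its last target. There are 200 camera calls.

## Working session

There is one attempt and no reset: what is moved stays moved. The work goes in short steps, Python scripts to look and compute and a tool call to move; the robot and the scene stay as the last step left them, time stands still between calls to the robot, and variables do not carry over. Pictures are saved under pics/ and viewed, at most 10 in all, crops included, and the job is handed in when it is done.

Besides the shell and the picture viewer there is one more tool, called by a JSON object that holds its "op" and its "data", one argument or row to a line. apply_moves: Moves the arm, as the interface text tells. Its arguments: {"type":"object","properties":{"deltas":{"type":"array","items":{"type":"object","properties":{"tx":{"type":"number"},"ty":{"type":"number"},"tz":{"type":"number"},"wx":{"type":"number"},"wy":{"type":"number"},"wz":{"type":"number"}}}},"hand":{"type":"number"}},"required":["deltas"]}

```bash
mkdir -p pics; cat > h.py <<'E'
import numpy as np, cv2
from workcell import env
def grab(n):
    f=env.grab_frame(n); np.savez(f'/tmp/{n}.npz',**f); return f
def load(n): return dict(np.load(f'/tmp/{n}.npz'))
def pts(f):
    z=f['range_z'];v,u=np.mgrid[:z.shape[0],:z.shape[1]]
    P=np.stack([(u-f['cx'])/f['fx']*z,(v-f['cy'])/f['fy']*z,z],-1)
    return (P-f['t'])@f['R']
def ray(f,u,v,h):
    d=f['R'].T@np.array([(u-f['cx'])/f['fx'],(v-f['cy'])/f['fy'],1]);c=-f['R'].T@f['t']
    return c+d*(h-c[2])/d[2]
E
python3 - <<'E'
from h import *
for n in('top','side'):
    f=grab(n);cv2.imwrite(f'pics/{n}0.png',f['img']);print(n,-f['R'].T@f['t'],f['R'][2])
print(env.get_state())
E
```

```text
top [ 0.40541366 -0.01606037  0.94856462] [ 0.16569285 -0.00126413 -0.9861766 ]
side [ 0.39794333 -0.64838098  0.55114901] [ 0.17413694  0.79184326 -0.58537218]
{'t': 0.1, 'joints': array([-1.32641561e+00,  3.13380607e-01,  1.49832634e+00, -1.51308297e-05,
        1.33103558e+00, -2.23417852e-01]), 'joint_velocities': array([-0.00069282, -0.0020737 , -0.00265945,  0.00105209, -0.00034497,
       -0.00109417]), 'tau': array([ 2.66282892e-03, -4.02807176e+01, -2.52644420e+01,  6.96035684e-02,
        3.42027575e-02, -7.21829133e-05]), 'ee_pos': array([ 0.23665755, -0.46838972,  0.23823828]), 'ee_rot': array([-5.74828213e-04,  9.72769467e-01,  2.31774099e-01, -1.33736192e-05]), 'wrist_force': array([-0.46511958,  0.00764121,  0.18398449]), 'moment': array([-0.011012  ,  0.0151995 ,  0.00978014]), 'gripper_force': 0.0, 'width': 0.08775916038451943}
```

View pics/top0.png

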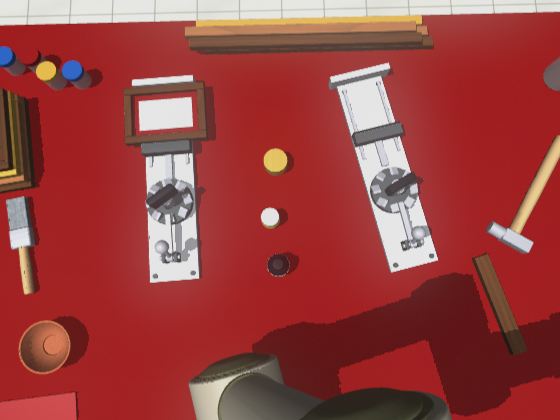

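View pics/side0.png

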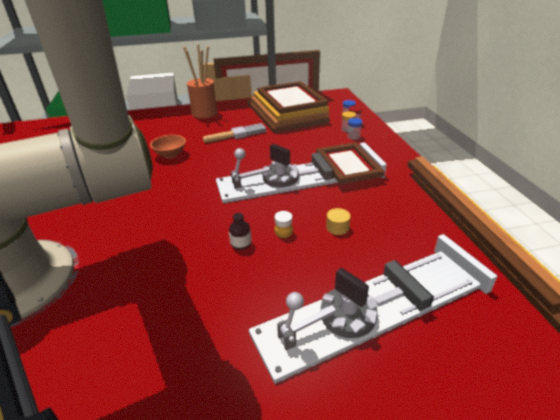

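The top view shows the empty clamp on the right: knob about (400,185), ball about (419,233), fence at the upper end. The framed clamp is on the left. In the side view the empty clamp's bar is at (351,287) and its ball at (295,300).

```bash
cat > m.py <<'E'
from h import *
def measure(grabit=True):
    for n,(u0,u1,v0,v1) in dict(top=(325,445,60,275),side=(245,500,230,385)).items():
        f=grab(n) if grabit else load(n); P=pts(f); 
        m=np.zeros(P.shape[:2],bool); m[v0:v1,u0:u1]=1
        m&=(f['range_z']>0); g=f['img'].max(-1)
        hsv=cv2.cvtColor(f['img'],cv2.COLOR_BGR2HSV)
        bar=m&(P[...,2]>.062)&(P[...,2]<.12)&(g<75)
        top=m&(P[...,2]>.095)&(P[...,2]<.106)&(g<75)
        ball=m&(P[...,2]>.06)&(P[...,2]<.125)&(g>=85)&(hsv[...,1]<80)
        white=m&(P[...,2]>0.003)&(P[...,2]<.03)&(hsv[...,1]<60)&(g>150)
        for k,mm in(('bar',bar),('top',top),('ball',ball),('white',white)):
            _,l,s,_=cv2.connectedComponentsWithStats(mm.astype(np.uint8)); 
            if len(s)<2: print(n,k,'none');continue
            i=1+s[1:,4].argmax(); q=P[l==i]; vv,uu=np.nonzero(l==i)
            r=cv2.minAreaRect(q[:,:2].astype(np.float32))
            (cx,cy),(a,b),an=r
            bp=cv2.boxPoints(r);e=max((bp[1]-bp[0],bp[2]-bp[1]),key=np.linalg.norm)
            print(n,k,len(q),'px',uu.mean().round(1),vv.mean().round(1),'med',np.median(q,0).round(4),'z',np.percentile(q[:,2],[2,98]).round(3),'rect',np.round((cx,cy,a,b),4),'long dir deg',np.degrees(np.arctan2(e[1],e[0])).round(1))
if __name__=='__main__': measure(False)
E
python3 m.py
```

```text
top bar 151 px 401.8 183.1 med [ 0.5933 -0.2473  0.0989] z [0.071 0.102] rect [ 0.5911 -0.2399  0.0153  0.0569] long dir deg -60.5
top top 115 px 405.4 180.7 med [ 0.5974 -0.2512  0.0998] z [0.096 0.102] rect [ 0.5916 -0.2406  0.015   0.0552] long dir deg -60.5
top ball 170 px 417.9 233.4 med [ 0.4933 -0.2618  0.1068] z [0.067 0.113] rect [ 0.4943 -0.2634  0.0259  0.0243] long dir deg 12.6
top white 3935 px 394.5 205.8 med [ 0.5392 -0.2423  0.0124] z [0.009 0.021] rect [ 0.5684 -0.2472  0.2695  0.1011] long dir deg 12.9
side bar 706 px 351.3 287.0 med [ 0.5902 -0.2477  0.0875] z [0.063 0.101] rect [ 0.5914 -0.2437  0.0132  0.0562] long dir deg -59.5
side top 244 px 352.3 279.9 med [ 0.5919 -0.2451  0.0995] z [0.095 0.102] rect [ 0.5917 -0.2431  0.0124  0.0552] long dir deg -61.6
side ball 302 px 293.7 303.9 med [ 0.4916 -0.2684  0.1037] z [0.062 0.112] rect [ 0.4942 -0.2664  0.0206  0.0225] long dir deg -19.2
side white 2082 px 442.0 276.7 med [ 0.7902 -0.2012  0.0127] z [0.01  0.017] rect [ 0.7819 -0.1969  0.1181  0.1027] long dir deg 13.4
```

```bash
cat > go.py <<'E'
import sys
from h import *
from scipy.spatial.transform import Rotation as R
A=np.array([.5916,-.2420])
B=13.2
def to(r,z,yaw,lat=0,b=B):
    """r along bed from knob axis, lat across; yaw of tool x in deg world"""
    s=env.get_state();q=s['ee_rot'];T=R.from_quat([q[1],q[2],q[3],q[0]])
    c,d=np.cos(np.radians(b)),np.sin(np.radians(b))
    g=np.array([*(A+[c*r-d*lat,d*r+c*lat]),z])
    G=R.from_euler('z',yaw,degrees=True)*R.from_euler('x',180,degrees=True)
    print('t',s['t'],'pos',s['ee_pos'].round(4),'F',s['wrist_force'].round(2),'M',s['moment'].round(3),'w',round(s['width'],4))
    print('shift',(T.inv().apply(g-s['ee_pos'])/.03).round(2),'turn',np.degrees((T.inv()*G).as_rotvec()/5).round(2))
to(*map(float,sys.argv[1:]))
E
python3 go.py -.06 .238 13.2
```

```text
t 0.1 pos [ 0.2367 -0.4684  0.2382] F [-0.47  0.01  0.18] M [-0.011  0.015  0.01 ] w 0.0878
shift [ 1.202e+01 -1.870e+00  1.000e-02] turn [-0.01 -0.    2.72]
```

{"op": "apply_moves", "data": {
  "deltas": [
    {"tx": 12.0,"ty": -1.9,"wz": 2.7},
    {"tx": 12.0,"ty": -1.9,"wz": 2.7},
    {"tx": 12.0,"ty": -1.9,"wz": 2.7},
    {"tx": 12.0,"ty": -1.9,"wz": 2.7},
    {"tx": 12.0,"ty": -1.9,"wz": 2.7}
  ],
  "hand": 0
}}

```text
invalid input
```

```bash
python3 go.py -.06 .238 13.2
```

```text
t 0.1 pos [ 0.2367 -0.4684  0.2382] F [-0.47  0.01  0.18] M [-0.011  0.015  0.01 ] w 0.0878
shift [ 1.202e+01 -1.870e+00  1.000e-02] turn [-0.01 -0.    2.72]
```

{"op": "apply_moves", "data": {
  "deltas": [
    {"tx": 12.0,"ty": -1.9,"tz": 0,"wx": 0,"wy": 0,"wz": 2.7},
    {"tx": 12.0,"ty": -1.9,"tz": 0,"wx": 0,"wy": 0,"wz": 2.7},
    {"tx": 12.0,"ty": -1.9,"tz": 0,"wx": 0,"wy": 0,"wz": 2.7},
    {"tx": 12.0,"ty": -1.9,"tz": 0,"wx": 0,"wy": 0,"wz": 2.7},
    {"tx": 12.0,"ty": -1.9,"tz": 0,"wx": 0,"wy": 0,"wz": 2.7}
  ],
  "hand": 0
}}

```text
t: 0.52
ee_pos: [0.4008, -0.3499, 0.2385]
ee_rot: [-0.0, 0.993, 0.116, -0.0]
wrist_force: [-0.0, -0.1, 0.3]
width: 0.0568
gripper_force: 0.0
```

```bash
python3 go.py -.06 .238 13.2
```

```text
t 0.5167 pos [ 0.4008 -0.3499  0.2385] F [-0.04 -0.13  0.28] M [ 0.057 -0.027  0.007] w 0.0568
shift [ 5.02 -2.04  0.02] turn [-0.01  0.    0.01]
```

{"op": "apply_moves", "data": {
  "deltas": [
    {"tx": 5.0,"ty": -2.0,"tz": 0,"wx": 0,"wy": 0,"wz": 0},
    {"tx": 5.0,"ty": -2.0,"tz": 0,"wx": 0,"wy": 0,"wz": 0},
    {"tx": 5.0,"ty": -2.0,"tz": 0,"wx": 0,"wy": 0,"wz": 0},
    {"tx": 5.0,"ty": -2.0,"tz": 0,"wx": 0,"wy": 0,"wz": 0},
    {"tx": 5.0,"ty": -2.0,"tz": 0,"wx": 0,"wy": 0,"wz": 0}
  ]
}}

```text
t: 0.93
ee_pos: [0.5354, -0.2543, 0.2379]
ee_rot: [-0.001, 0.993, 0.119, 0.0]
wrist_force: [-0.9, 0.8, -0.9]
width: 0.0237
gripper_force: 0.0
```

```bash
python3 go.py -.06 .084 13.2
```

```text
t 0.9333 pos [ 0.5354 -0.2543  0.2379] F [-0.93  0.77 -0.89] M [-0.017  0.019 -0.029] w 0.0237
shift [-0.09  0.04  5.13] turn [-0.02 -0.01  0.08]
```

{"op": "apply_moves", "data": {
  "deltas": [
    {"tx": 0,"ty": 0,"tz": 1.2,"wx": 0,"wy": 0,"wz": 0},
    {"tx": 0,"ty": 0,"tz": 2.5,"wx": 0,"wy": 0,"wz": 0},
    {"tx": 0,"ty": 0,"tz": 3.8,"wx": 0,"wy": 0,"wz": 0},
    {"tx": 0,"ty": 0,"tz": 5.1,"wx": 0,"wy": 0,"wz": 0},
    {"tx": 0,"ty": 0,"tz": 5.1,"wx": 0,"wy": 0,"wz": 0}
  ]
}}

```text
t: 1.35
ee_pos: [0.5282, -0.2564, 0.0786]
ee_rot: [-0.005, 0.993, 0.116, -0.005]
wrist_force: [-0.8, 0.6, -1.2]
width: 0.0004
gripper_force: 0.0
```

```bash
python3 go.py -.128 .08 13.2; python3 - <<'E'
from h import *
f=grab('side');cv2.imwrite('pics/s1.png',cv2.resize(f['img'][200:400,200:480],None,fx=2.5,fy=2.5))
E
```

```text
t 1.35 pos [ 0.5282 -0.2564  0.0786] F [-0.79  0.57 -1.16] M [0.064 0.088 0.043] w 0.0004
shift [-2.1   0.01 -0.03] turn [-0.12  0.1   0.02]
```

View pics/s1.png

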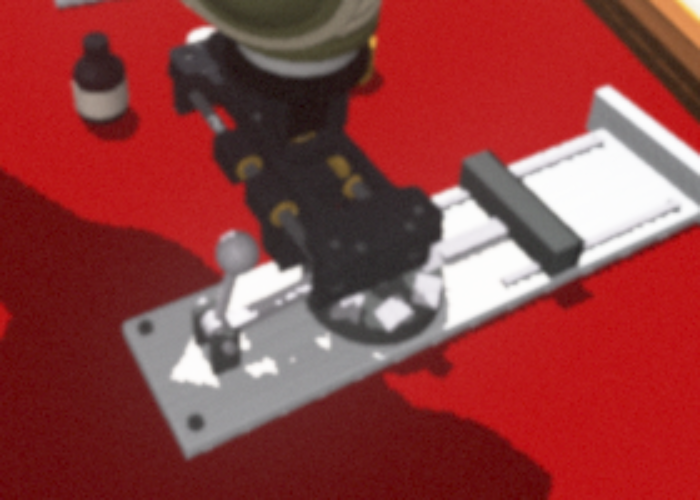

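The closed fingers stand between the knob and the ball (ball at crop (237,252)), and there's free room towards the ball. Next I push the ball back.

{"op": "apply_moves", "data": {
  "deltas": [
    {"tx": -0.4,"ty": 0,"tz": 0,"wx": 0,"wy": 0,"wz": 0},
    {"tx": -0.8,"ty": 0,"tz": 0,"wx": 0,"wy": 0,"wz": 0},
    {"tx": -1.2,"ty": 0,"tz": 0,"wx": 0,"wy": 0,"wz": 0},
    {"tx": -1.6,"ty": 0,"tz": 0,"wx": 0,"wy": 0,"wz": 0},
    {"tx": -2.0,"ty": 0,"tz": 0,"wx": 0,"wy": 0,"wz": 0}
  ]
}}

```text
t: 1.82
ee_pos: [0.4738, -0.2735, 0.0889]
ee_rot: [0.002, 0.993, 0.116, 0.001]
wrist_force: [-0.7, 0.3, -0.1]
width: 0.0002
gripper_force: 0.0
```

{"op": "apply_moves", "data": {
  "deltas": [
    {"tx": -0.2,"ty": 0,"tz": 0,"wx": 0,"wy": 0,"wz": 0},
    {"tx": -0.2,"ty": 0,"tz": 0,"wx": 0,"wy": 0,"wz": 0},
    {"tx": -0.2,"ty": 0,"tz": 0,"wx": 0,"wy": 0,"wz": 0},
    {"tx": -0.2,"ty": 0,"tz": 0,"wx": 0,"wy": 0,"wz": 0}
  ]
}}

```text
t: 2.15
ee_pos: [0.4683, -0.2739, 0.0866]
ee_rot: [0.001, 0.993, 0.116, 0.001]
wrist_force: [-0.0, -1.1, 0.2]
width: 0.0004
gripper_force: 0.0
```

```bash
python3 go.py -.128 .08 13.2; python3 - <<'E'
from h import *
f=grab('side');cv2.imwrite('pics/s2.png',cv2.resize(f['img'][200:400,200:480],None,fx=2.5,fy=2.5))
E
```

```text
t 2.15 pos [ 0.4683 -0.2739  0.0866] F [-0.05 -1.09  0.2 ] M [0.044 0.001 0.016] w 0.0004
shift [-0.02 -0.1   0.22] turn [ 0.01 -0.01  0.02]
```

View pics/s2.png

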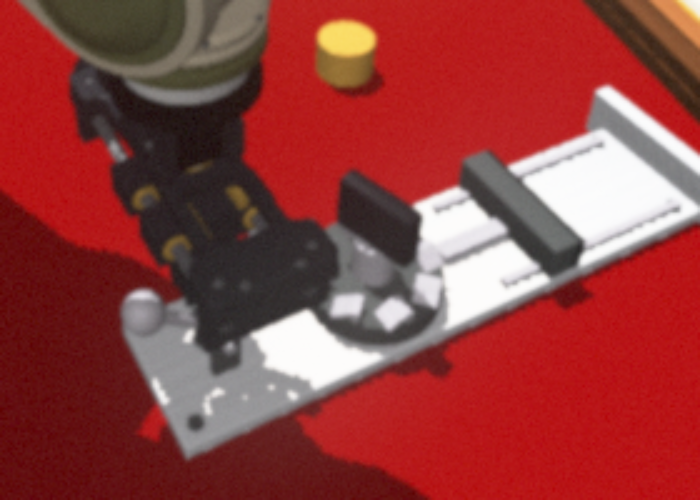

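The ball now leans back, at crop (143,312), and is clear of the wheel, with the knob still unturned. Next: rise, open the hand, turn and move over the knob.

{"op": "apply_moves", "data": {
  "deltas": [
    {"tx": 0.2,"ty": 0,"tz": -1.2,"wx": 0,"wy": 0,"wz": 0},
    {"tx": 0.4,"ty": 0,"tz": -2.4,"wx": 0,"wy": 0,"wz": 0},
    {"tx": 0.6,"ty": 0,"tz": -3.6,"wx": 0,"wy": 0,"wz": 1.4},
    {"tx": 1.6,"ty": 0,"tz": -3.6,"wx": 0,"wy": 0,"wz": 2.8},
    {"tx": 2.6,"ty": 0,"tz": -3.6,"wx": 0,"wy": 0,"wz": 4.2}
  ]
}}

```text
t: 2.62
ee_pos: [0.5451, -0.2559, 0.1967]
ee_rot: [0.001, 0.998, -0.071, 0.002]
wrist_force: [0.2, 0.4, -0.8]
width: 0.0001
gripper_force: 0.0
```

```bash
python3 go.py 0 .19 -60.5
```

```text
t 2.6167 pos [ 0.5451 -0.2559  0.1967] F [ 0.18  0.36 -0.84] M [0.029 0.002 0.015] w 0.0001
shift [ 1.47 -0.68  0.23] turn [ 0.   -0.06 10.48]
```

{"op": "apply_moves", "data": {
  "deltas": [
    {"tx": 1.5,"ty": -0.7,"tz": 0.2,"wx": 0,"wy": 0,"wz": 10.4},
    {"tx": 1.5,"ty": -0.7,"tz": 0.2,"wx": 0,"wy": 0,"wz": 10.4},
    {"tx": 1.5,"ty": -0.7,"tz": 0.2,"wx": 0,"wy": 0,"wz": 10.4},
    {"tx": 1.5,"ty": -0.7,"tz": 0.2,"wx": 0,"wy": 0,"wz": 10.4},
    {"tx": 1.5,"ty": -0.7,"tz": 0.2,"wx": 0,"wy": 0,"wz": 10.4}
  ],
  "hand": 1
}}

```text
t: 3.03
ee_pos: [0.5914, -0.2403, 0.1875]
ee_rot: [-0.0, 0.928, -0.373, -0.0]
wrist_force: [0.4, 0.1, 1.4]
width: 0.0315
gripper_force: 0.0
```

```bash
python3 go.py 0 .19 -60.5
```

```text
t 3.0333 pos [ 0.5914 -0.2403  0.1875] F [0.4 0.1 1.4] M [ 0.025 -0.022 -0.002] w 0.0315
shift [ 0.04  0.04 -0.09] turn [0.   0.   3.34]
```

{"op": "apply_moves", "data": {
  "deltas": [
    {"tx": 0,"ty": 0,"tz": 0,"wx": 0,"wy": 0,"wz": 1.4},
    {"tx": 0,"ty": 0,"tz": 0,"wx": 0,"wy": 0,"wz": 2.8},
    {"tx": 0,"ty": 0,"tz": 0,"wx": 0,"wy": 0,"wz": 3.2},
    {"tx": 0,"ty": 0,"tz": 0,"wx": 0,"wy": 0,"wz": 3.2},
    {"tx": 0,"ty": 0,"tz": 0,"wx": 0,"wy": 0,"wz": 3.2}
  ]
}}

```text
t: 3.45
ee_pos: [0.5911, -0.2406, 0.1877]
ee_rot: [-0.0, 0.869, -0.495, -0.0]
wrist_force: [0.3, 0.1, -1.2]
width: 0.0651
gripper_force: 0.0
```

```bash
python3 go.py 0 .066 -60.5; python3 - <<'E'
from h import *
f=grab('side');cv2.imwrite('pics/s3.png',cv2.resize(f['img'][200:400,200:480],None,fx=2.5,fy=2.5))
E
```

```text
t 3.45 pos [ 0.5911 -0.2406  0.1877] F [ 0.31  0.13 -1.16] M [ 0.138 -0.004  0.033] w 0.0651
shift [0.05 0.01 4.06] turn [0.   0.   0.22]
```

View pics/s3.png

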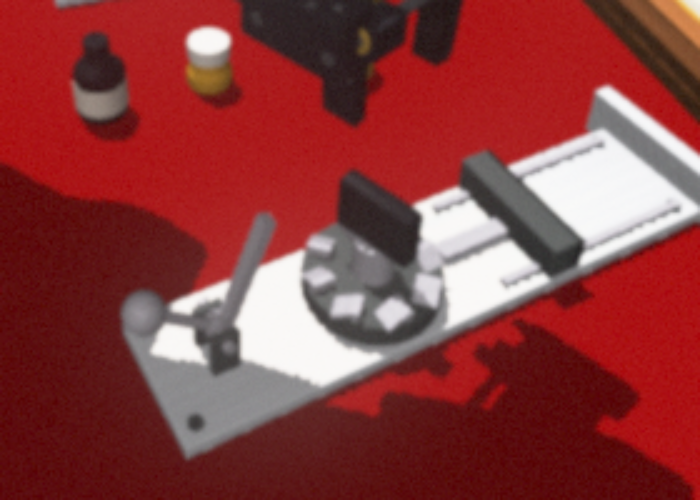

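The pawl is right back: ball at crop (143,312), and its arm stands up with its tip at crop (268,215). The knob bar is free between the open fingers. The upright arm tip could meet the gripper's body, so I check its height before going down.

```bash
python3 - <<'E'
from h import *
for n,(u0,u1,v0,v1) in dict(top=(325,445,195,275),side=(285,318,278,350)).items():
    f=grab(n);P=pts(f)[v0:v1,u0:u1].reshape(-1,3);im=f['img'][v0:v1,u0:u1]
    s=cv2.cvtColor(im,cv2.COLOR_BGR2HSV)[...,1].ravel()
    k=(P[:,2]>.06)&(P[:,2]<.15)&(s<90);P=P[k]
    d=(P[:,:2]-[.5916,-.242])@[np.cos(np.radians(13.2)),np.sin(np.radians(13.2))]
    k=(d>-.13)&(d<-.06)
    print(n,k.sum(),np.percentile(P[k,2],[50,95,100]) if k.any() else '',P[k][P[k,2].argmax()] if k.any() else '',d[k].min() if k.any() else '',d[k].max() if k.any() else '')
E
```

```text
top 0    
side 296 [0.09098312 0.11784687 0.12066424] [ 0.51276286 -0.26144312  0.12066424] -0.10516255783434347 -0.07695826406218127
```

{"op": "apply_moves", "data": {
  "deltas": [
    {"tx": 0,"ty": 0,"tz": 0.8,"wx": 0,"wy": 0,"wz": 0.1},
    {"tx": 0,"ty": 0,"tz": 1.6,"wx": 0,"wy": 0,"wz": 0.2},
    {"tx": 0,"ty": 0,"tz": 2.4,"wx": 0,"wy": 0,"wz": 0.2},
    {"tx": 0,"ty": 0,"tz": 3.2,"wx": 0,"wy": 0,"wz": 0.2},
    {"tx": 0,"ty": 0,"tz": 3.7,"wx": 0,"wy": 0,"wz": 0.2}
  ]
}}

```text
t: 4.02
ee_pos: [0.5901, -0.2404, 0.0742]
ee_rot: [-0.0, 0.864, -0.503, -0.001]
wrist_force: [0.1, -0.0, -0.2]
width: 0.0882
gripper_force: 0.0
```

```bash
python3 go.py 0 .074 -60.5
```

```text
t 4.0167 pos [ 0.5901 -0.2404  0.0742] F [ 0.08 -0.01 -0.24] M [ 0.089 -0.004  0.01 ] w 0.0882
shift [ 0.07 -0.02  0.01] turn [0.02 0.03 0.01]
```

{"op": "apply_moves", "data": {
  "deltas": [
    {"tx": 0,"ty": 0,"tz": 0,"wx": 0,"wy": 0,"wz": 0},
    {"tx": 0,"ty": 0,"tz": 0,"wx": 0,"wy": 0,"wz": 0},
    {"tx": 0,"ty": 0,"tz": 0,"wx": 0,"wy": 0,"wz": 0},
    {"tx": 0,"ty": 0,"tz": 0,"wx": 0,"wy": 0,"wz": 0},
    {"tx": 0,"ty": 0,"tz": 0,"wx": 0,"wy": 0,"wz": 0}
  ],
  "hand": 0
}}

```text
t: 4.43
ee_pos: [0.5913, -0.2411, 0.078]
ee_rot: [0.0, 0.864, -0.504, 0.001]
wrist_force: [0.2, 0.1, -0.2]
width: 0.0568
gripper_force: 0.0
```

{"op": "apply_moves", "data": {
  "deltas": [
    {"tx": 0,"ty": 0,"tz": 0,"wx": 0,"wy": 0,"wz": 0},
    {"tx": 0,"ty": 0,"tz": 0,"wx": 0,"wy": 0,"wz": 0},
    {"tx": 0,"ty": 0,"tz": 0,"wx": 0,"wy": 0,"wz": 0},
    {"tx": 0,"ty": 0,"tz": 0,"wx": 0,"wy": 0,"wz": 0},
    {"tx": 0,"ty": 0,"tz": 0,"wx": 0,"wy": 0,"wz": 0}
  ]
}}

```text
t: 4.85
ee_pos: [0.5908, -0.2409, 0.0768]
ee_rot: [-0.0, 0.864, -0.504, 0.0]
wrist_force: [-0.1, 0.7, -0.3]
width: 0.0234
gripper_force: 0.0
```

{"op": "apply_moves", "data": {
  "deltas": [
    {"tx": 0,"ty": 0,"tz": 0,"wx": 0,"wy": 0,"wz": 0},
    {"tx": 0,"ty": 0,"tz": 0,"wx": 0,"wy": 0,"wz": 0},
    {"tx": 0,"ty": 0,"tz": 0,"wx": 0,"wy": 0,"wz": 0}
  ]
}}

```text
t: 5.1
ee_pos: [0.5925, -0.2399, 0.0768]
ee_rot: [-0.001, 0.864, -0.504, 0.002]
wrist_force: [11.5, 3.5, -3.3]
width: 0.0152
gripper_force: 30.0
```

```bash
python3 go.py 0 .074 -60.5
```

```text
t 5.1 pos [ 0.5925 -0.2399  0.0768] F [11.49  3.46 -3.32] M [ 7.210e-01 -1.585e+00 -1.000e-03] w 0.0152
shift [0.05 0.06 0.09] turn [-0.05 -0.02  0.  ]
```

{"op": "apply_moves", "data": {
  "deltas": [
    {"tx": 0,"ty": -0.05,"tz": 0,"wx": 0,"wy": 0,"wz": -0.5},
    {"tx": 0,"ty": -0.05,"tz": 0,"wx": 0,"wy": 0,"wz": -1.2},
    {"tx": 0,"ty": -0.05,"tz": 0,"wx": 0,"wy": 0,"wz": -2},
    {"tx": 0,"ty": -0.05,"tz": 0,"wx": 0,"wy": 0,"wz": -3},
    {"tx": 0,"ty": -0.05,"tz": 0,"wx": 0,"wy": 0,"wz": -4}
  ]
}}

```text
t: 5.52
ee_pos: [0.5923, -0.2402, 0.0768]
ee_rot: [0.0, 0.939, -0.344, 0.0]
wrist_force: [0.5, -0.6, -0.9]
width: 0.0156
gripper_force: 30.0
```

```bash
python3 go.py 0 .074 -60.5
```

```text
t 5.5167 pos [ 0.5923 -0.2402  0.0768] F [ 0.52 -0.59 -0.91] M [-0.067  0.022 -0.107] w 0.0156
shift [0.02 0.06 0.09] turn [-0.   -0.    4.05]
```

{"op": "apply_moves", "data": {
  "deltas": [
    {"tx": 0,"ty": 0,"tz": 0,"wx": 0,"wy": 0,"wz": -0.8},
    {"tx": 0,"ty": 0,"tz": 0,"wx": 0,"wy": 0,"wz": -1.6},
    {"tx": 0,"ty": 0,"tz": 0,"wx": 0,"wy": 0,"wz": -2.4},
    {"tx": 0,"ty": 0,"tz": 0,"wx": 0,"wy": 0,"wz": -3.2},
    {"tx": 0,"ty": 0,"tz": 0,"wx": 0,"wy": 0,"wz": -4}
  ]
}}

```text
t: 5.93
ee_pos: [0.592, -0.2406, 0.0768]
ee_rot: [0.0, 0.984, -0.176, -0.0]
wrist_force: [-0.4, -2.9, 0.1]
width: 0.0158
gripper_force: 30.0
```

```bash
python3 go.py 0 .074 -60.5
```

```text
t 5.9333 pos [ 0.592  -0.2406  0.0768] F [-0.43 -2.89  0.14] M [-0.414  0.204 -0.07 ] w 0.0158
shift [0.   0.05 0.09] turn [ 0.01 -0.    8.04]
```

Now finer, watching the moment.

{"op": "apply_moves", "data": {
  "deltas": [
    {"tx": 0,"ty": 0,"tz": 0,"wx": 0,"wy": 0,"wz": -0.6},
    {"tx": 0,"ty": 0,"tz": 0,"wx": 0,"wy": 0,"wz": -1.2},
    {"tx": 0,"ty": 0,"tz": 0,"wx": 0,"wy": 0,"wz": -1.8},
    {"tx": 0,"ty": 0,"tz": 0,"wx": 0,"wy": 0,"wz": -2.4},
    {"tx": 0,"ty": 0,"tz": 0,"wx": 0,"wy": 0,"wz": -3}
  ]
}}

```text
t: 6.35
ee_pos: [0.592, -0.241, 0.0768]
ee_rot: [0.001, 0.999, -0.047, -0.0]
wrist_force: [-1.2, -3.7, -0.6]
width: 0.0159
gripper_force: 30.0
```

```bash
python3 go.py 0 .074 -60.5
```

```text
t 6.35 pos [ 0.592  -0.241   0.0768] F [-1.22 -3.73 -0.56] M [-0.611  0.181 -0.079] w 0.0159
shift [-0.01  0.04  0.09] turn [ 1.000e-02 -1.000e-02  1.102e+01]
```

{"op": "apply_moves", "data": {
  "deltas": [
    {"tx": 0,"ty": 0,"tz": 0,"wx": 0,"wy": 0,"wz": -0.5},
    {"tx": 0,"ty": 0,"tz": 0,"wx": 0,"wy": 0,"wz": -1.0},
    {"tx": 0,"ty": 0,"tz": 0,"wx": 0,"wy": 0,"wz": -1.5},
    {"tx": 0,"ty": 0,"tz": 0,"wx": 0,"wy": 0,"wz": -2}
  ]
}}

```text
t: 6.68
ee_pos: [0.592, -0.2412, 0.0768]
ee_rot: [0.001, 0.999, 0.04, -0.0]
wrist_force: [-2.0, -4.7, 0.2]
width: 0.0161
gripper_force: 30.0
```

```bash
python3 go.py 0 .074 -60.5
```

```text
t 6.6833 pos [ 0.592  -0.2412  0.0768] F [-2.04 -4.69  0.17] M [-0.785  0.239 -0.107] w 0.0161
shift [-0.01  0.02  0.09] turn [ 2.000e-02 -1.000e-02  1.302e+01]
```

{"op": "apply_moves", "data": {
  "deltas": [
    {"tx": 0,"ty": 0,"tz": 0,"wx": 0,"wy": 0,"wz": -0.4},
    {"tx": 0,"ty": 0,"tz": 0,"wx": 0,"wy": 0,"wz": -0.8},
    {"tx": 0,"ty": 0,"tz": 0,"wx": 0,"wy": 0,"wz": -1.2},
    {"tx": 0,"ty": 0,"tz": 0,"wx": 0,"wy": 0,"wz": -1.6}
  ]
}}

```text
t: 7.02
ee_pos: [0.592, -0.2414, 0.0768]
ee_rot: [0.001, 0.994, 0.109, -0.0]
wrist_force: [-1.6, -5.8, -1.6]
width: 0.016
gripper_force: 30.0
```

```bash
python3 go.py 0 .074 -60.5
```

```text
t 7.0167 pos [ 0.592  -0.2414  0.0768] F [-1.6  -5.79 -1.58] M [-0.904  0.132 -0.046] w 0.016
shift [-0.02  0.02  0.09] turn [ 2.000e-02 -1.000e-02  1.461e+01]
```

{"op": "apply_moves", "data": {
  "deltas": [
    {"tx": 0,"ty": 0,"tz": 0,"wx": 0,"wy": 0,"wz": -0.3},
    {"tx": 0,"ty": 0,"tz": 0,"wx": 0,"wy": 0,"wz": -0.6},
    {"tx": 0,"ty": 0,"tz": 0,"wx": 0,"wy": 0,"wz": -0.6}
  ]
}}

```text
t: 7.27
ee_pos: [0.5918, -0.2415, 0.0768]
ee_rot: [0.001, 0.991, 0.135, -0.0]
wrist_force: [-2.1, -5.5, -0.5]
width: 0.0161
gripper_force: 30.8
```

```bash
python3 go.py 0 .074 -60.5
```

```text
t 7.2667 pos [ 0.5918 -0.2415  0.0768] F [-2.09 -5.53 -0.52] M [-0.935  0.269 -0.651] w 0.0161
shift [-0.01  0.01  0.09] turn [ 2.000e-02 -1.000e-02  1.519e+01]
```

The moment jumped to -0.65 N m, so the knob is at its open stop. Next I release it and rise.

{"op": "apply_moves", "data": {
  "deltas": [
    {"tx": 0,"ty": 0,"tz": 0,"wx": 0,"wy": 0,"wz": 0.3},
    {"tx": 0,"ty": 0,"tz": 0,"wx": 0,"wy": 0,"wz": 0.3},
    {"tx": 0,"ty": 0,"tz": 0,"wx": 0,"wy": 0,"wz": 0.3},
    {"tx": 0,"ty": 0,"tz": 0,"wx": 0,"wy": 0,"wz": 0.3},
    {"tx": 0,"ty": 0,"tz": 0,"wx": 0,"wy": 0,"wz": 0.3}
  ],
  "hand": 0.6
}}

```text
t: 7.68
ee_pos: [0.5922, -0.24, 0.0767]
ee_rot: [-0.0, 0.993, 0.122, -0.0]
wrist_force: [0.5, -0.9, 0.1]
width: 0.0471
gripper_force: 0.0
```

{"op": "apply_moves", "data": {
  "deltas": [
    {"tx": 0,"ty": 0,"tz": -0.6,"wx": 0,"wy": 0,"wz": 0},
    {"tx": 0,"ty": 0,"tz": -1.4,"wx": 0,"wy": 0,"wz": 0},
    {"tx": 0,"ty": 0,"tz": -2.4,"wx": 0,"wy": 0,"wz": 0},
    {"tx": 0,"ty": 0,"tz": -3.4,"wx": 0,"wy": 0,"wz": 0},
    {"tx": 0,"ty": 0,"tz": -4.4,"wx": 0,"wy": 0,"wz": 0}
  ]
}}

```text
t: 8.1
ee_pos: [0.592, -0.2399, 0.2102]
ee_rot: [-0.0, 0.993, 0.122, -0.0]
wrist_force: [0.9, -1.1, -0.2]
width: 0.0529
gripper_force: 0.0
```

{"op": "apply_moves", "data": {
  "deltas": [
    {"tx": 0,"ty": 0,"tz": -0.5,"wx": 0,"wy": 0,"wz": 0},
    {"tx": 0,"ty": 0,"tz": -0.5,"wx": 0,"wy": 0,"wz": 0},
    {"tx": 0,"ty": 0,"tz": -0.5,"wx": 0,"wy": 0,"wz": 0}
  ]
}}

```text
t: 8.35
ee_pos: [0.5922, -0.24, 0.2235]
ee_rot: [0.0, 0.993, 0.122, 0.0]
wrist_force: [-0.4, 0.3, -0.4]
width: 0.0529
gripper_force: 0.0
```

```bash
python3 go.py 0 .074 -60.5; python3 - <<'E'
from h import *
f=grab('side');cv2.imwrite('pics/s4.png',cv2.resize(f['img'][200:400,200:480],None,fx=2.5,fy=2.5))
E
```

```text
t 8.35 pos [ 0.5922 -0.24    0.2235] F [-0.41  0.28 -0.36] M [-0.015  0.045 -0.022] w 0.0529
shift [-0.03  0.06  4.98] turn [ 0.  -0.  14.9]
```

View pics/s4.png

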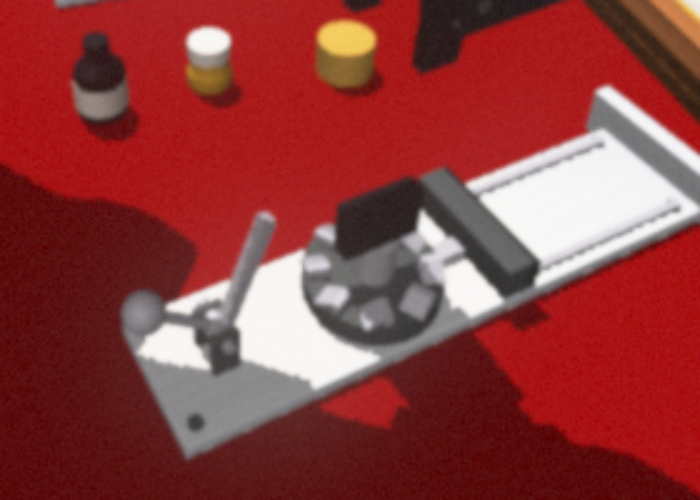

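The bar, at crop (380,215), now lies along the bed, and the jaw, at (480,230), has drawn back. The pawl is still flipped back, with its ball at (143,312), and the gripper is clear.

```bash
python3 -c "
from workcell import env
print(env.job_done())"
```

```text
the job is handed in; nothing more can be done
None
```

The empty clamp's pawl is flipped back and resting, its knob is turned counter-clockwise to the open stop and released, the framed clamp was not touched, and the job was handed in after about 8.4 s (the hand-in gave no verdict).

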